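Reset the picture store's climate recorder

ROBOT

A 7-joint arm with a two-finger parallel gripper is mounted at the origin on the work surface. World frame = base frame: x ahead of the robot, y to its left, z up, the work surface at z = 0. Lengths are in m, angles in rad, forces in N, time in s.
With the tool pointing down it reaches from about 0.35 to 0.9 m from the base axis. Payload 19.9 kg.
Tool frame: the origin (TCP) lies midway between the tips of the shut fingers; the grasp point (between the pads) lies 19 mm behind it; x points along the fingers, y is the direction in which the jaws open and shut, and the axes are right-handed (so a half turn about x gives the same grasp; the last joint's range is limited). The gripper opens to 94 mm and grips with 3 to 60 N. Pads are 16 mm wide; open, the fingers measure 119 mm over their backs; the gripper's body (75 mm by 177 mm) begins 78 mm behind the grasp point.
Start: joints at [-1.381, 0.417, -0.01, 1.614, 0.005, 1.111, -0.053], TCP at [0.143, 0.608, 0.205] pointing down, gripper open.
Joint ranges: [-2.81, 2.81], [-0.39, 2.02], [-1.27, 1.25], [0.06, 2.57], [-1.19, 4.33], [0.19, 2], [-2.82, 2.82]. Speed limits (rad/s): [1.89, 1.89, 2.39, 2.39, 3.01, 3.01, 3.01].

INTERFACE

Orientations are given as a unit quaternion [x, y, z, w].
In Python, from bench import r gives the robot as it stands. The module is installed in compiled form; this text tells all that it offers.
- The arm moves only by the tool servo_tool, never from a script. Its argument "plan" is a list of rows, each a list of 7 numbers: the closure in counts, from 0 (fully open) to 255 (shut), then the shift along the world's x, y, z in mm, then the turn, a rotation vector about the world's x, y, z in rad. In form: [[fingers, x, y, z, wx, wy, wz], ...]. A call has exactly 5 rows; each row is the pose to reach, as a shift and turn from the pose measured when the call began; what a row does not reach only later rows make up. A row lasts 1/8 s, in which the tool goes at most 62.5 mm and 10.7 degrees, less where a joint would pass 70% of its speed; a pose out of reach is approached as far as the arm can. A call with a gripper value outside its range is refused whole. The fingers move at their own pace and stop on an object; "grip_force" is the grip in N (left out, the last holds). Time passes only in rows, so rows that repeat a pose let the fingers close, or fill a call up. It gives the time, the measured TCP pose, the force and the opening at its end, in the units of the state.
- r.read_state(): the state, without advancing time (a new reading comes with each control period).
- r.get_image(name): name is "scene" or "side" or "wrist"; returns a dict with "color" (420x560x3 uint8, red, green, blue), "mtx" (3x3 intrinsics, pixels), "rvec" (rotation vector, rad) and "tvec" (3), from world to camera coordinates, as OpenCV has them; the wrist camera has in their place "tool_from_camera" (4x4, takes a point from camera to tool coordinates, whose origin is the TCP and whose axes are the tool frame's). Camera axes: x right, y down, z forward; pixel columns grow to the right and rows downward; lengths in m; the calibration is good to about 2 mm. A picture is of the moment at which its call begins: read the wrist's pose just before it. There is no depth.
- r.finish_job(): hands the job in, once; it reports no verdict.
Trained networks look in a picture, given as the dict that the camera call returned (one of the last four; its "shot" number tells which), for a name from the list of things; names that differ only in an ending like _2 or _b are one class to them, and where a whole thing is asked for, a point or a joint stands for the part that bears it (a point fixed in the world has none). Each returns a list of dicts, best first, with "confidence" (0 to 1); they miss things now and then, are a little off and sometimes report something else, mostly with a low value. They report only what shows in the picture. A call takes as long as a camera call.
- r.search_frame(query, picture): "position" ([x, y, z] in m, in world coordinates, good to about 4 mm: the middle of the surface that is visible of it).
- r.cut_out(query, picture): "region" (420x560 bool, what is visible of it).
The state is a dict: "time_s": time; "qpos": joint angles; "joint_vel": joint speeds; "effort": joint torques, N m; "position": TCP position; "orientation": TCP orientation; "wrist_force": force on the tool from outside, world axes, zero at the start; "torque": the same for the moment, N m; "grip_width": finger opening in m.
Only numpy, scipy, OpenCV 4.12 (cv2) and the standard library are available. Lean on these libraries where they do the work, as an engineer would, in place of code of your own. Each camera call takes 0.05 s, during which the arm holds its last target.

TASK

Clear the climate recorder's memory: with shut fingertips push its sliding hood aside until the round sunken reset key beneath it is wholly uncovered, reach down into the well and press the key fully home, keeping it down for at least two seconds without a break. Then let the key up and push the hood back until it stops, covering the well again. Only push and press: do not press the square test key in the open well, and leave everything else standing where it is.

Things in the scene. Friction and masses are not known exactly. Their poses are not given: they have to be found in the camera images.
- recorder: grey box fixed to the table, 220 (its x) x 310 (its y) x 50 mm tall; origin at the centre of its underside, z up. Two round wells are sunk in its flat top (the deck, 50 mm above the table). The hood slides along its y between two rails 6 mm wide and high, 102 mm apart between centres; nothing else stands in this lane, so a fingertip may go down to the deck on either side of the hood.
- shutter (a joint): travel of the hood in m: 0 = home, centred over the reset well at its end stop; grows as the hood moves to the recorder's -y; 0.11 = other end stop. The well is wholly uncovered above 0.071; home means below 0.006. Starts between 0 and 0.02, needs about 3 N to slide, stays where it is left.
- shutter_top (a point): centre of the hood's top. The hood is a bare aluminium block 92 x 92 mm, 22 mm tall, with five thin dark lines on top, square with the recorder; its top is 73 mm above the table, its flat sides (46 mm from this point) reach down to the deck. Too wide to grip: push its +y side to open it, its -y side to shut it.
- reset_key (a joint): how far the reset key is down, in m: 0 = up, 0.006 = fully home (end stop). Counts as fully home above 0.005. Spring: about 1.5 N to start, 5 N fully down; it rises again when let go.
- reset_key_top (a point): centre of the top of the reset key, round, steel, 24 mm across, in the middle of the reset well (50 mm across, 30 mm deep, at x = +35, y = +60 mm in the recorder's frame, under the hood at first). It stands 16 mm below the deck when up (34 mm above the table), 22 mm below when fully home.
- test_key (a joint): how far the test key is down, in m (same spring and 0.006 travel); it must stay up.
- test_key_top (a point): centre of the top of the test key, square, steel, 21 x 21 mm, in the open test well (50 mm across, 30 mm deep, at x = -66, y = -20 mm in the recorder's frame), 16 mm below the deck; not to be pressed.
- paperweight: small brass paperweight, a knob-like turned piece 40 mm across and 30 mm tall, standing on the recorder's deck; loose, to be left alone. Origin at the centre of its underside, z up
- tumbler: drinking glass, 68 mm across the rim, 90 mm tall, on the table near the recorder's -y end; loose, to be left alone. Origin at the centre of its underside, z up
- tin: red flat metal tin, 85 x 32 x 90 mm tall, standing on the table near the recorder's +y end; loose, to be left alone. Origin at the centre of its underside, z up
- tape_roll: roll of packing tape lying flat, 90 mm across, 25 mm tall, on the table near the recorder's -y end; loose, to be left alone. Origin at the centre of its underside, z up
- catalogue: thick closed catalogue lying flat, 154 x 214 x 23 mm, beyond the recorder; loose, to be left alone. Origin at the centre of its underside, z up
- jar: amber glass jar with a white lid, 56 mm across, 80 mm tall, beyond the recorder; loose, to be left alone. Origin at the centre of its underside, z up
- tape_measure: black tape measure case, 55 x 60 x 30 mm tall, on the table near the recorder's +y end; loose, to be left alone. Origin at the centre of its underside, z up

How it is judged:
By the outcome, as a careful person would: the job done as asked, in the order asked, and still so for the second after the job is handed in, with the robot touching nothing.
It also fails if it takes over 58 s, if anything falls off the work surface, if the arm or the gripper's body presses on something with over 40 N, if the wrist force passes 120 N, or if a joint passes its speed limit or range.

## Working session

There is one attempt and no reset: what is moved stays moved. The work goes in short steps, Python scripts to look and compute and a tool call to move; the robot and the scene stay as the last step left them, time stands still between calls to the robot, and variables do not carry over. Pictures are saved under pics/ and viewed, and the job is handed in when it is done.

Besides the shell and the picture viewer there is one more tool, called after "Call:" as a command line: name --pt "numbers of a row" for each row, then --argument value for the rest. servo_tool: Moves the arm, as the interface text tells. Its arguments: {"type":"object","properties":{"plan":{"type":"array","items":{"type":"array","items":{"type":"number"}}},"grip_force":{"type":"number"}},"required":["plan"]}

```bash
mkdir -p pics
cat > h.py <<'E'
import numpy as np,cv2
from bench import r
def save(n,im): cv2.imwrite('pics/'+n,im[:,:,::-1])
def proj(p,d):
    return cv2.projectPoints(np.array(p,float).reshape(-1,1,3),d['rvec'],d['tvec'],d['mtx'],None)[0].reshape(-1,2)
def ray(uv,d,z):
    R=cv2.Rodrigues(np.array(d['rvec'],float))[0];t=np.array(d['tvec'],float).reshape(3)
    c=-R.T@t;v=R.T@np.linalg.inv(d['mtx'])@np.array([uv[0],uv[1],1.])
    return c+v*(z-c[2])/v[2]
E
python3 - <<'E'
from h import *
s=r.read_state();print({k:np.round(v,3) for k,v in s.items()})
for n in ['scene','side']:
    d=r.get_image(n);save(n+'0.png',d['color'])
    for q in ['recorder','shutter_top','test_key_top','paperweight','tumbler','tin','tape_roll','catalogue','jar','tape_measure']:
        f=r.search_frame(q,d);print(n,q,[(np.round(x['position'],3),round(x['confidence'],2)) for x in f[:2]])
E
```

```text
{'time_s': np.float64(0.0), 'qpos': array([-1.382,  0.418, -0.01 ,  1.614,  0.005,  1.111, -0.053]), 'joint_vel': array([-0.001,  0.001,  0.001, -0.002,  0.001,  0.   ,  0.001]), 'effort': array([-1.0000e-03, -8.5125e+01,  6.3800e-01, -4.2601e+01, -4.9000e-02,
        1.8000e-02,  0.0000e+00]), 'position': array([0.143, 0.608, 0.205]), 'orientation': array([ 0.081,  0.702, -0.082,  0.702]), 'wrist_force': array([-0.565, -0.124, -0.008]), 'torque': array([ 0.016, -0.028, -0.004]), 'grip_width': np.float64(0.094)}
scene recorder [(array([0.593, 0.068, 0.047]), 0.81), (array([0.597, 0.122, 0.073]), 0.42)]
scene shutter_top [(array([0.601, 0.119, 0.074]), 0.65), (array([ 0.534, -0.158,  0.063]), 0.49)]
scene test_key_top [(array([0.496, 0.049, 0.033]), 0.43)]
scene paperweight [(array([0.611, 0.279, 0.071]), 0.73), (array([ 0.504, -0.041,  0.066]), 0.64)]
scene tumbler [(array([ 0.532, -0.159,  0.063]), 0.82)]
scene tin [(array([0.614, 0.279, 0.069]), 0.91)]
scene tape_roll [(array([ 0.63 , -0.155,  0.024]), 0.98)]
scene catalogue [(array([0.772, 0.129, 0.025]), 0.72)]
scene jar [(array([ 0.776, -0.077,  0.08 ]), 0.79)]
scene tape_measure [(array([0.491, 0.271, 0.028]), 0.57)]
side recorder [(array([0.546, 0.042, 0.048]), 0.79)]
side shutter_top [(array([0.588, 0.118, 0.077]), 0.81)]
side test_key_top [(array([0.49 , 0.044, 0.03 ]), 0.64)]
side paperweight [(array([ 0.493, -0.05 ,  0.069]), 0.71)]
side tumbler [(array([ 0.519, -0.154,  0.051]), 0.79)]
side tin [(array([0.589, 0.27 , 0.057]), 0.97)]
side tape_roll [(array([ 0.62 , -0.159,  0.025]), 0.83)]
side catalogue [(array([0.756, 0.118, 0.025]), 0.9)]
side jar [(array([ 0.749, -0.088,  0.064]), 0.94)]
side tape_measure [(array([0.478, 0.268, 0.032]), 0.69)]
```

View pics/scene0.png

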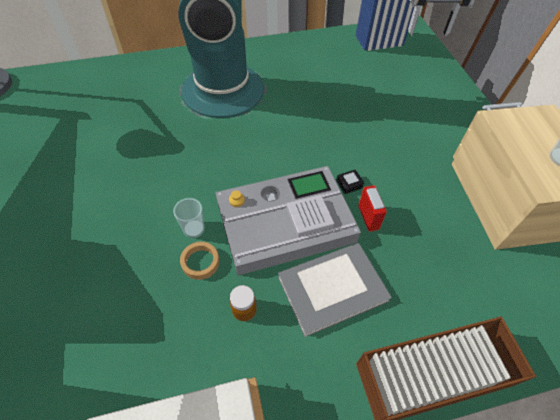

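View pics/side0.png

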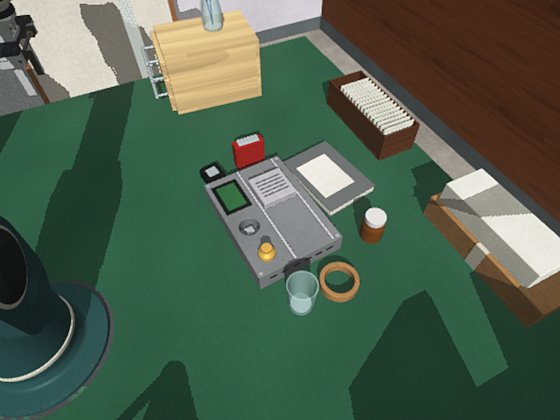

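Run:
```python
from h import *
for n,(x0,y0,x1,y1) in {'scene':(200,150,400,290),'side':(180,120,390,320)}.items():
    im=cv2.imread(f'pics/{n}0.png')[y0:y1,x0:x1]
    k=min(800/(x1-x0),600/(y1-y0));k=int(k)
    cv2.imwrite(f'pics/{n}0c.png',cv2.resize(im,None,fx=k,fy=k,interpolation=cv2.INTER_CUBIC));print(n,k)
```

```text
scene 4
side 3
```

View pics/scene0c.png

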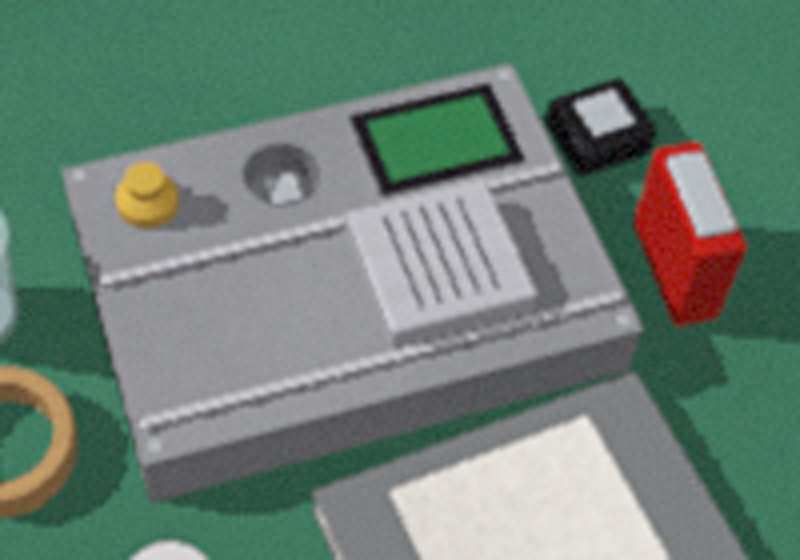

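View pics/side0c.png

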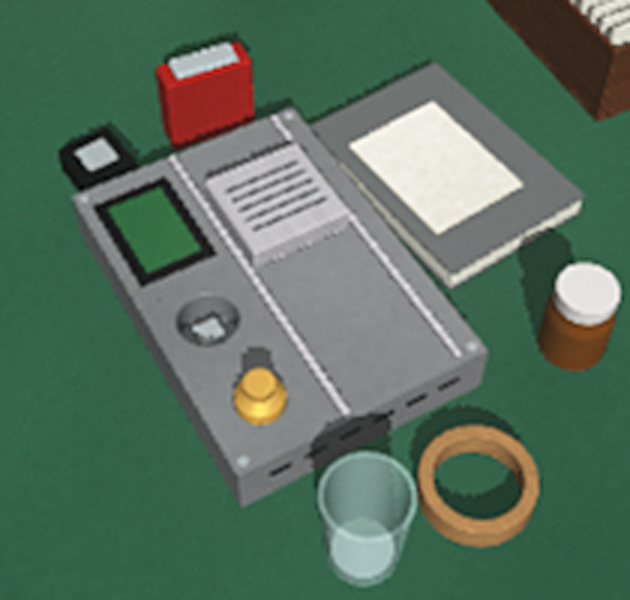

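```bash
cat > fit.py <<'E'
from h import *
from scipy.optimize import least_squares
P={'scene':((200,150),4,[(64,170),(512,67),(641,335),(145,465)],[(347,215),(488,183),(535,297),(395,333)]),
'side':((180,120),3,[(240,478),(77,200),(292,112),(485,352)],[(258,250),(206,178),(297,147),(348,213)])}
sg=np.array([[-1,-1],[-1,1],[1,1],[1,-1]])
ds={n:r.get_image(n) for n in P}
def W(p,q): # local->world
    c,s=np.cos(p[2]),np.sin(p[2]); q=np.array(q,float)
    return np.c_[p[0]+c*q[:,0]-s*q[:,1],p[1]+s*q[:,0]+c*q[:,1],q[:,2]]
def res(p,which=('scene','side')):
    o=[]
    for n in which:
        (ox,oy),k,A,B=P[n]
        dk=np.c_[sg*[.11,.155],np.full(4,.05)]
        hd=np.c_[sg*.046+[.035,.06-p[3]],np.full(4,.073)]
        o.append(proj(W(p,dk),ds[n])-(np.array(A)/k+[ox,oy]-.4))
        o.append(proj(W(p,hd),ds[n])-(np.array(B)/k+[ox,oy]-.4))
    return np.concatenate(o).ravel()
for w in (('scene','side'),('scene',),('side',)):
    f=least_squares(res,[.56,.06,.2,.01],kwargs=dict(which=w),loss='soft_l1');p=f.x
    print(w,np.round(p,4),np.abs(res(p,w)).max().round(2))
    print(np.round(res(p,w).reshape(-1,2),1).tolist())
p=least_squares(res,[.56,.06,.2,.01],loss='soft_l1').x
np.save('p.npy',p)
for n,q in dict(key=(.035,.06,.034),hoodtop=(.035,.06-p[3],.073),hood_py=(.035,.106-p[3],.06),test=(-.066,-.02,.034)).items(): print(n,W(p,[q])[0].round(4))
E
python3 fit.py
```

```text
('scene', 'side') [0.5599 0.0717 0.0534 0.009 ] 3.12
[[-0.9, -0.3], [-0.3, -0.4], [-0.3, -0.8], [-1.6, 0.0], [-0.7, -1.1], [-1.0, -1.5], [0.6, -0.3], [-1.0, 0.1], [-0.2, -1.4], [-0.8, -2.4], [1.5, -2.6], [1.8, -1.1], [-0.7, 0.1], [-0.3, -0.6], [0.9, -3.1], [2.0, -1.8]]
('scene',) [0.5615 0.0734 0.0526 0.0096] 1.23
[[-0.1, 0.0], [0.5, -0.0], [0.5, -0.3], [-0.8, 0.5], [-0.1, -0.6], [-0.4, -1.1], [1.2, 0.2], [-0.4, 0.7]]
('side',) [0.557  0.0682 0.0599 0.0092] 1.89
[[-0.2, 0.5], [-1.6, -0.8], [0.7, -1.5], [1.8, 0.1], [-1.2, 1.6], [-1.0, 0.9], [0.2, -1.9], [1.5, -0.6]]
key [0.5916 0.1335 0.034 ]
hoodtop [0.5921 0.1244 0.073 ]
hood_py [0.5897 0.1704 0.06  ]
test [0.495  0.0482 0.034 ]
```

Run:
```python
from h import *
from scipy.spatial.transform import Rotation as Ro
s=r.read_state();R=Ro.from_quat(s['orientation']);print(R.as_matrix().round(3))
d=r.get_image('wrist');save('wrist0.png',d['color']);print(np.round(d['tool_from_camera'],3),np.round(d['mtx'],1))
for a in (0.054,0.054+np.pi/2,0.054-np.pi/2,0.054+np.pi):
    y=np.array([np.cos(a),np.sin(a),0]);x=np.array([0,0,-1.]);z=np.cross(x,y)
    print(round(a,2),(Ro.from_matrix(np.c_[x,y,z])*R.inv()).as_rotvec().round(3))
```

```text
[[ 0.     0.229  0.973]
 [-0.     0.973 -0.229]
 [-1.    -0.     0.   ]]
[[-0.001 -0.252  0.968 -0.18 ]
 [ 1.    -0.001  0.     0.   ]
 [ 0.     0.968  0.252 -0.073]
 [ 0.     0.     0.     1.   ]] [[327.6   0.  276.4]
 [  0.  327.6 209.9]
 [  0.    0.    1. ]]
0.05 [ 0.    -0.    -1.286]
1.62 [0.    0.    0.285]
-1.52 [ 0.    -0.    -2.857]
3.2 [0.    0.    1.856]
```

Call:
servo_tool --pt "255 45 -42 0 0 0 -0.18" --pt "255 90 -84 0 0 0 -0.36" --pt "255 135 -126 0 0 0 -0.54" --pt "255 180 -168 0 0 0 -0.72" --pt "255 223 -207 0 0 0 -0.9" --grip_force 20

```text
time_s: 1.88
position: [0.3673, 0.3998, 0.2057]
orientation: [0.381, 0.596, -0.38, 0.596]
wrist_force: [0.4, 1.1, -0.0]
grip_width: 0.0473
```

Call:
servo_tool --pt "255 44 -41 0 0 0 -0.1" --pt "255 88 -82 0 0 0 -0.2" --pt "255 132 -123 0 0 0 -0.3" --pt "255 177 -165 0 0 0 -0.38" --pt "255 221 -206 -20 0 0 -0.38"

```text
time_s: 2.5
position: [0.5898, 0.1934, 0.1871]
orientation: [0.488, 0.513, -0.485, 0.513]
wrist_force: [0.6, 1.5, 0.1]
grip_width: 0.0009
```

```bash
cat > st.py <<'E'
from h import *
from scipy.spatial.transform import Rotation as Ro
import sys
def rep(tag,nets=()):
    s=r.read_state();R=Ro.from_quat(s['orientation']).as_matrix();p=np.load('p.npy')
    yaw=np.arctan2(R[1,1],R[0,1]);t=np.array(s['position']);c,sn=np.cos(p[2]),np.sin(p[2])
    d=t[:2]-p[:2];print('t',round(float(s['time_s']),2),'tcp',t.round(4),'local',(c*d[0]+sn*d[1]).round(4),(-sn*d[0]+c*d[1]).round(4),'yaw',round(yaw,3),'tilt',R[2,0].round(4),'F',np.round(s['wrist_force'],1),'g',round(float(s['grip_width']),4),'q7',np.round(s['qpos'],2))
    w=r.get_image('wrist');save(tag+'_w.png',w['color'])
    T=np.eye(4);T[:3,:3]=R;T[:3,3]=t
    E=np.linalg.inv(T@np.array(w['tool_from_camera'])); w['rvec']=cv2.Rodrigues(E[:3,:3])[0];w['tvec']=E[:3,3]
    return w,s
E
python3 - <<'E'
from st import *
w,s=rep('a')
p=np.load('p.npy')
E
```

```text
t 2.5 tcp [0.5898 0.1934 0.1871] local 0.0363 0.1199 yaw 0.053 tilt -1.0 F [0.6 1.5 0.1] g 0.0009 q7 [-0.7   0.45  0.45  1.66 -0.22  1.07 -0.13]
```

View pics/a_w.png

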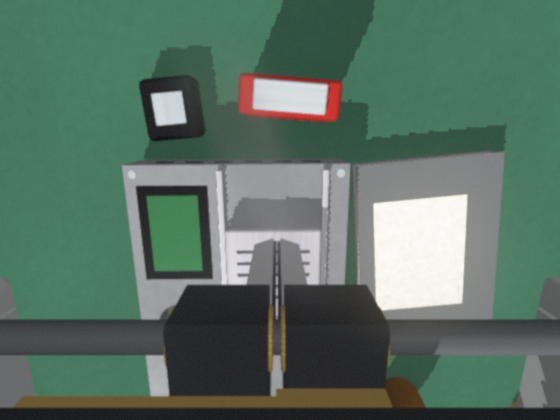

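Run:
```python
from st import *
w,s=rep('a2')
p=np.load('p.npy');c,sn=np.cos(p[2]),np.sin(p[2])
def W(q): q=np.array(q,float);return np.c_[p[0]+c*q[:,0]-sn*q[:,1],p[1]+sn*q[:,0]+c*q[:,1],q[:,2]]
print(proj(W([(-.11,.155,.05),(.11,.155,.05),(-.011,.106-p[3],.073),(.081,.106-p[3],.073)]),w).round(1),proj(s['position'],w).round())
print('meas world',[ray(u,w,z).round(4) for u,z in (((127,165),.05),((349,163),.05),((226,231),.073),((321,231),.073))])
print('model',W([(-.11,.155,.05),(.11,.155,.05),(-.011,.106-p[3],.073),(.081,.106-p[3],.073)]).round(4))
```

```text
t 2.55 tcp [0.5928 0.1856 0.1838] local 0.039 0.112 yaw 0.047 tilt -1.0 F [-1.7 -9.1 -5.6] g 0.0005 q7 [-0.69  0.46  0.45  1.66 -0.22  1.07 -0.13]
[[119.1 158.3]
 [350.9 156.6]
 [222.5 223.2]
 [321.9 222.5]] [[277. 254.]]
meas world [array([0.4488, 0.2145, 0.05  ]), array([0.6603, 0.2262, 0.05  ]), array([0.547 , 0.1604, 0.073 ]), array([0.6355, 0.1645, 0.073 ])]
model [[0.4418 0.2206 0.05  ]
 [0.6615 0.2323 0.05  ]
 [0.5437 0.1679 0.073 ]
 [0.6356 0.1728 0.073 ]]
```

Call:
servo_tool --pt "255 -3 8 -10 0 0 0.005" --pt "255 -3 8 -30 0 0 0.005" --pt "255 -3 8 -50 0 0 0.005" --pt "255 -3 8 -60 0 0 0.005" --pt "255 -3 8 -60 0 0 0.005"

```text
time_s: 3.22
position: [0.587, 0.1961, 0.1234]
orientation: [0.486, 0.512, -0.488, 0.513]
wrist_force: [0.0, 0.1, 1.1]
grip_width: 0.0003
```

Run:
```python
from st import *
r.get_image('scene')
w,s=rep('b')
p=np.load('p.npy');c,sn=np.cos(p[2]),np.sin(p[2])
def W(q): q=np.array(q,float);return np.c_[p[0]+c*q[:,0]-sn*q[:,1],p[1]+sn*q[:,0]+c*q[:,1],q[:,2]]
im=w['color'].copy()
for u in proj(W([(-.11,.155,.05),(.11,.155,.05),(-.011,.106-p[3],.073),(.081,.106-p[3],.073)]),w): cv2.circle(im,tuple(int(round(a)) for a in u),3,(255,0,255),1)
save('b_m.png',im)
```

```text
t 3.27 tcp [0.5874 0.1961 0.1242] local 0.0342 0.1228 yaw 0.052 tilt -1.0 F [-0.8 -0.3  0.4] g 0.0005 q7 [-0.69  0.52  0.43  1.71 -0.25  0.96 -0.12]
```

View pics/b_m.png

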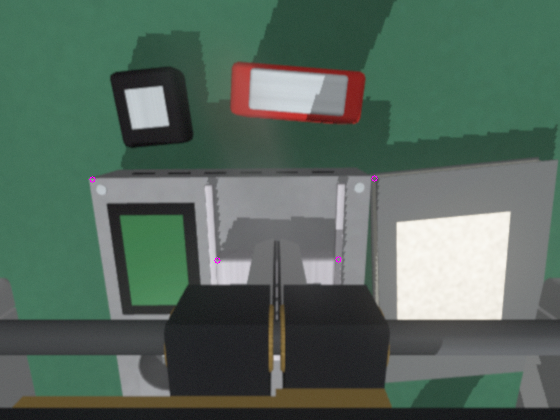

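Call:
servo_tool --pt "255 0 0 -18 0 0 0" --pt "255 0 0 -36 0 0 0" --pt "255 0 0 -52 0 0 0" --pt "255 0 0 -63 0 0 0" --pt "255 0 0 -64 0 0 0"

```text
time_s: 3.95
position: [0.5874, 0.1959, 0.0597]
orientation: [0.486, 0.512, -0.488, 0.513]
wrist_force: [0.0, 0.3, 0.3]
grip_width: 0.0002
```

Call:
servo_tool --pt "255 0 -4 0 0 0 0" --pt "255 1 -12 0 0 0 0" --pt "255 1 -20 0 0 0 0" --pt "255 1 -28 0 0 0 0" --pt "255 2 -36 0 0 0 0"

```text
time_s: 4.58
position: [0.5893, 0.1595, 0.0599]
orientation: [0.486, 0.512, -0.488, 0.513]
wrist_force: [-1.0, 2.5, 1.8]
grip_width: 0.0002
```

Call:
servo_tool --pt "255 0 -8 0 0 0 0" --pt "255 1 -16 0 0 0 0" --pt "255 1 -24 0 0 0 0" --pt "255 2 -32 0 0 0 0" --pt "255 2 -40 0 0 0 0"

```text
time_s: 5.2
position: [0.5914, 0.119, 0.0599]
orientation: [0.486, 0.512, -0.488, 0.513]
wrist_force: [1.6, 2.7, 0.1]
grip_width: 0.0003
```

Call:
servo_tool --pt "255 0 -8 0 0 0 0" --pt "255 1 -16 0 0 0 0" --pt "255 1 -22 0 0 0 0" --pt "255 1 -22 0 0 0 0" --pt "255 1 -22 0 0 0 0"

```text
time_s: 5.82
position: [0.5923, 0.0969, 0.0598]
orientation: [0.486, 0.512, -0.488, 0.513]
wrist_force: [0.4, 0.2, -0.1]
grip_width: 0.0006
```

Run:
```python
from st import *
w,s=rep('c')
```

```text
t 5.83 tcp [0.5923 0.0969 0.0598] local 0.0337 0.0234 yaw 0.051 tilt -1.0 F [ 0.4  0.2 -0.1] g 0.0006 q7 [-0.52  0.58  0.4   1.8  -0.29  0.82  0.08]
```

View pics/c_w.png

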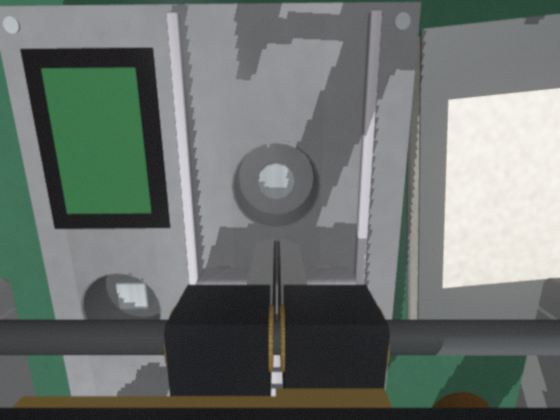

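Run:
```python
from st import *
w,s=rep('d')
print('key',ray((275,180),w,.034).round(4),'rim',ray((277,184),w,.05).round(4))
for q in('reset_key_top','test_key_top'):
  for f in r.search_frame(q,w)[:2]: print(q,np.round(f['position'],4),f['confidence'])
  for f in r.cut_out(q,w)[:1]:
    v,u=np.nonzero(f['region']);print('cut',u.min(),u.max(),v.min(),v.max(),u.mean(),v.mean(),f['confidence'],ray((u.mean(),v.mean()),w,.034).round(4))
sc=r.get_image('scene');save('d_s.png',sc['color'][150:290,200:400].repeat(4,0).repeat(4,1))
for q in('reset_key_top','shutter_top'):
  for f in r.search_frame(q,sc)[:2]: print(q,np.round(f['position'],4),f['confidence'])
```

```text
t 5.88 tcp [0.5923 0.097  0.0598] local 0.0338 0.0235 yaw 0.051 tilt -1.0 F [1.2 0.2 0.6] g 0.0005 q7 [-0.52  0.58  0.4   1.8  -0.29  0.82  0.08]
key [0.5893 0.1362 0.034 ] rim [0.5906 0.1366 0.05  ]
reset_key_top [0.5923 0.1348 0.0342] 0.63
cut 258 294 161 198 275.8434065934066 179.57600732600733 0.83 [0.5899 0.1365 0.034 ]
test_key_top [0.4934 0.0457 0.036 ] 0.76
cut 116 153 275 308 133.5201923076923 293.0625 0.73 [0.4951 0.0519 0.034 ]
shutter_top [0.603  0.035  0.0718] 0.57
```

View pics/d_s.png

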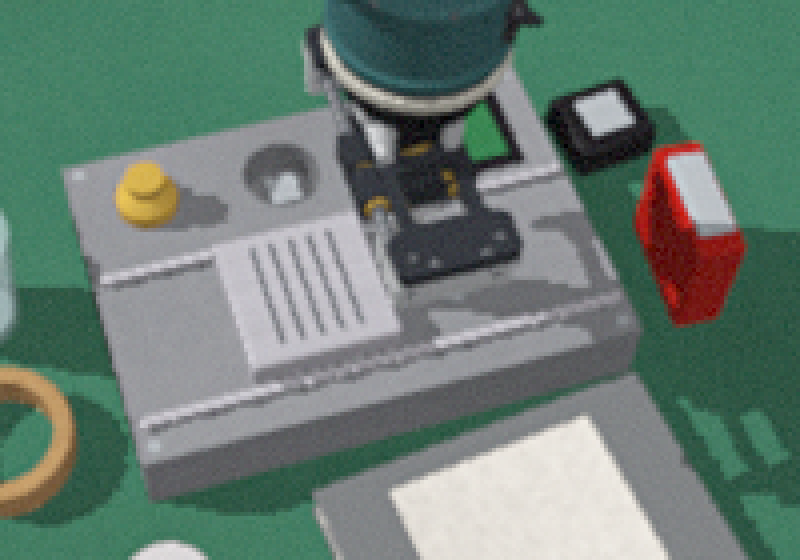

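Call:
servo_tool --pt "255 -1 10 0 0 0 0" --pt "255 -1 25 0 0 0 0" --pt "255 -1.5 38.5 0 0 0 0" --pt "255 -1.5 38.5 0 0 0 0" --pt "255 -1.5 38.5 -4 0 0 0"

```text
time_s: 6.9
position: [0.5911, 0.1353, 0.0559]
orientation: [0.486, 0.512, -0.488, 0.513]
wrist_force: [0.3, -0.8, -0.3]
grip_width: 0.0005
```

Run:
```python
from st import *
w,s=rep('e')
```

```text
t 6.9 tcp [0.5911 0.1353 0.0559] local 0.0345 0.0619 yaw 0.051 tilt -1.0 F [ 0.3 -0.8 -0.3] g 0.0005 q7 [-0.58  0.59  0.4   1.79 -0.29  0.82  0.01]
```

View pics/e_w.png

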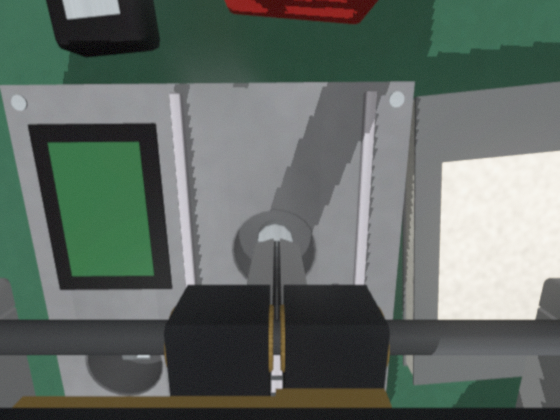

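Call:
servo_tool --pt "255 0 0 -5 0 0 0" --pt "255 0 0 -10 0 0 0" --pt "255 0 0 -15 0 0 0" --pt "255 0 0 -18 0 0 0" --pt "255 0 0 -20 0 0 0"

```text
time_s: 7.58
position: [0.5907, 0.135, 0.035]
orientation: [0.486, 0.512, -0.488, 0.513]
wrist_force: [-0.3, 0.0, -0.1]
grip_width: 0.0004
```

Call:
servo_tool --pt "255 0 0 -2 0 0 0" --pt "255 0 0 -4 0 0 0" --pt "255 0 0 -5 0 0 0" --pt "255 0 0 -5 0 0 0" --pt "255 0 0 -5 0 0 0"

```text
time_s: 8.2
position: [0.5908, 0.135, 0.0301]
orientation: [0.486, 0.512, -0.488, 0.513]
wrist_force: [-1.4, -0.7, 4.7]
grip_width: 0.0006
```

Call:
servo_tool --pt "255 0 0 -1 0 0 0" --pt "255 0 0 -2 0 0 0" --pt "255 0 0 -3 0 0 0" --pt "255 0 0 -3 0 0 0" --pt "255 0 0 -3 0 0 0"

```text
time_s: 8.82
position: [0.5909, 0.135, 0.028]
orientation: [0.486, 0.512, -0.488, 0.513]
wrist_force: [-7.5, -1.5, 21.7]
grip_width: 0.0008
```

Call:
servo_tool --pt "255 0 0 -2 0 0 0" --pt "255 0 0 -2 0 0 0" --pt "255 0 0 -2 0 0 0" --pt "255 0 0 -2 0 0 0" --pt "255 0 0 -2 0 0 0"

```text
time_s: 9.45
position: [0.5909, 0.135, 0.0276]
orientation: [0.486, 0.512, -0.488, 0.513]
wrist_force: [-14.9, -1.1, 37.5]
grip_width: 0.0004
```

Call:
servo_tool --pt "255 0 0 -2 0 0 0" --pt "255 0 0 -2 0 0 0" --pt "255 0 0 -2 0 0 0" --pt "255 0 0 -2 0 0 0" --pt "255 0 0 -2 0 0 0"

```text
time_s: 10.07
position: [0.591, 0.135, 0.0276]
orientation: [0.487, 0.512, -0.488, 0.513]
wrist_force: [-17.4, -2.3, 42.6]
grip_width: 0.0004
```

Call:
servo_tool --pt "255 0 0 -2 0 0 0" --pt "255 0 0 -2 0 0 0" --pt "255 0 0 -2 0 0 0" --pt "255 0 0 -2 0 0 0" --pt "255 0 0 -2 0 0 0"

```text
time_s: 10.7
position: [0.591, 0.135, 0.0275]
orientation: [0.487, 0.513, -0.488, 0.512]
wrist_force: [-16.8, -2.8, 44.5]
grip_width: 0.0006
```

Call:
servo_tool --pt "255 0 0 -2 0 0 0" --pt "255 0 0 -2 0 0 0" --pt "255 0 0 -2 0 0 0" --pt "255 0 0 -2 0 0 0" --pt "255 0 0 -2 0 0 0"

```text
time_s: 11.32
position: [0.591, 0.135, 0.0275]
orientation: [0.487, 0.513, -0.487, 0.512]
wrist_force: [-17.9, -3.6, 44.7]
grip_width: 0.0004
```

Call:
servo_tool --pt "255 0 0 -2 0 0 0" --pt "255 0 0 -2 0 0 0" --pt "255 0 0 -2 0 0 0" --pt "255 0 0 -2 0 0 0" --pt "255 0 0 -2 0 0 0"

```text
time_s: 11.95
position: [0.591, 0.135, 0.0275]
orientation: [0.487, 0.513, -0.487, 0.512]
wrist_force: [-17.4, -1.9, 45.1]
grip_width: 0.0005
```

Call:
servo_tool --pt "255 0 0 5 0 0 0" --pt "255 0 0 20 0 0 0" --pt "255 0 0 40 0 0 0" --pt "255 0 0 65 0 0 0" --pt "255 0 0 85 0 0 0"

```text
time_s: 12.58
position: [0.5913, 0.1351, 0.1144]
orientation: [0.488, 0.513, -0.487, 0.512]
wrist_force: [-0.0, 0.4, 1.5]
grip_width: 0.0001
```

Call:
servo_tool --pt "255 1 -30 0 0 0 0" --pt "255 4 -70 0 0 0 0" --pt "255 6 -110 0 0 0 0" --pt "255 8 -145 0 0 0 0" --pt "255 9.5 -166 0 0 0 0"

```text
time_s: 13.2
position: [0.6009, -0.0327, 0.1151]
orientation: [0.488, 0.512, -0.487, 0.512]
wrist_force: [0.3, -0.3, -0.7]
grip_width: 0.0
```

Call:
servo_tool --pt "255 0 0 0 0 0 0" --pt "255 0 0 0 0 0 0" --pt "255 0 0 0 0 0 0" --pt "255 0 0 0 0 0 0" --pt "255 0 0 0 0 0 0"

```text
time_s: 13.82
position: [0.6009, -0.0322, 0.115]
orientation: [0.488, 0.513, -0.487, 0.512]
wrist_force: [-0.6, -0.6, -0.8]
grip_width: 0.0006
```

Run:
```python
from st import *
w,s=rep('f')
sc=r.get_image('side');save('f_s.png',sc['color'][120:320,180:390].repeat(3,0).repeat(3,1))
```

```text
t 13.82 tcp [ 0.6009 -0.0322  0.115 ] local 0.0354 -0.106 yaw 0.049 tilt -1.0 F [-0.6 -0.6 -0.8] g 0.0006 q7 [-0.34  0.51  0.45  1.77 -0.27  0.93  0.28]
```

View pics/f_w.png

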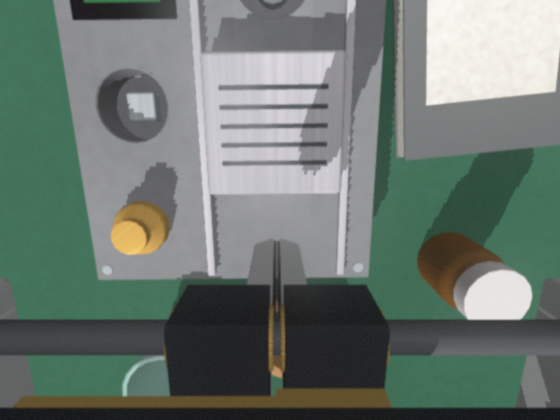

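View pics/f_s.png

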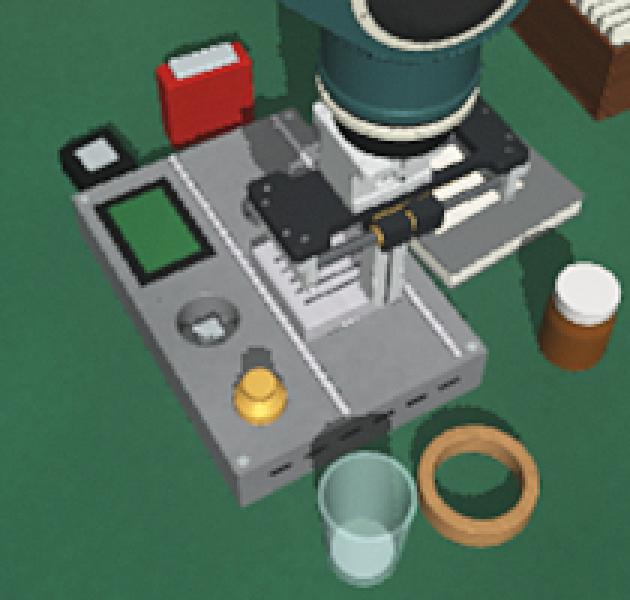

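Call:
servo_tool --pt "255 0 0 -12 0 0 0" --pt "255 0 0 -26 0 0 0" --pt "255 0 0 -40 0 0 0" --pt "255 0 0 -52 0 0 0" --pt "255 0 0 -55 0 0 0"

```text
time_s: 14.55
position: [0.6004, -0.0326, 0.059]
orientation: [0.488, 0.513, -0.488, 0.511]
wrist_force: [0.4, -0.1, -0.3]
grip_width: 0.0006
```

Call:
servo_tool --pt "255 0 5 0 0 0 0" --pt "255 -1 13 0 0 0 0" --pt "255 -1 21 0 0 0 0" --pt "255 -1 29 0 0 0 0" --pt "255 -2 37 0 0 0 0"

```text
time_s: 15.18
position: [0.5987, 0.0049, 0.0592]
orientation: [0.488, 0.512, -0.487, 0.512]
wrist_force: [2.6, -3.2, -1.5]
grip_width: 0.0005
```

Call:
servo_tool --pt "255 0 8 0 0 0 0" --pt "255 -1 16 0 0 0 0" --pt "255 -1 24 0 0 0 0" --pt "255 -2 32 0 0 0 0" --pt "255 -2 40 0 0 0 0"

```text
time_s: 15.8
position: [0.5966, 0.0455, 0.0592]
orientation: [0.488, 0.513, -0.487, 0.511]
wrist_force: [-2.2, -2.5, 1.9]
grip_width: 0.0005
```

Call:
servo_tool --pt "255 0 7 0 0 0 0" --pt "255 -1 14 0 0 0 0" --pt "255 -1 20 0 0 0 0" --pt "255 -1 25 0 0 0 0" --pt "255 -1.5 29 0 0 0 0"

```text
time_s: 16.42
position: [0.5951, 0.0747, 0.0591]
orientation: [0.488, 0.513, -0.487, 0.511]
wrist_force: [0.8, -3.2, -1.6]
grip_width: 0.0007
```

Call:
servo_tool --pt "255 0 2 0 0 0 0" --pt "255 0 3 0 0 0 0" --pt "255 0 4 0 0 0 0" --pt "255 0 5 0 0 0 0" --pt "255 0 5 0 0 0 0"

```text
time_s: 17.05
position: [0.595, 0.0797, 0.0591]
orientation: [0.488, 0.513, -0.488, 0.511]
wrist_force: [-0.8, -3.1, -0.3]
grip_width: 0.0006
```

Call:
servo_tool --pt "255 0 1 0 0 0 0" --pt "255 0 2 0 0 0 0" --pt "255 0 3 0 0 0 0" --pt "255 0 3 0 0 0 0" --pt "255 0 3 0 0 0 0"

```text
time_s: 17.68
position: [0.595, 0.0799, 0.0591]
orientation: [0.488, 0.511, -0.489, 0.512]
wrist_force: [-2.5, -15.5, 2.3]
grip_width: 0.0002
```

Stopped hard (15 N, no further motion): at the end stop. Back off and rise, then check.

Call:
servo_tool --pt "255 0 -5 0 0 0 0" --pt "255 1 -15 0 0 0 0" --pt "255 1 -25 10 0 0 0" --pt "255 1 -25 40 0 0 0" --pt "255 1 -25 70 0 0 0"

```text
time_s: 18.3
position: [0.5961, 0.0543, 0.1306]
orientation: [0.488, 0.511, -0.489, 0.511]
wrist_force: [0.3, 0.7, 0.6]
grip_width: 0.0008
```

Call:
servo_tool --pt "255 -30 0 30 0 0 0" --pt "255 -70 0 70 0 0 0" --pt "255 -110 0 110 0 0 0" --pt "255 -140 0 130 0 0 0" --pt "255 -150 0 140 0 0 0"

```text
time_s: 18.92
position: [0.4455, 0.0542, 0.2723]
orientation: [0.489, 0.511, -0.488, 0.512]
wrist_force: [-0.2, -0.4, 1.1]
grip_width: 0.0005
```

Run:
```python
from st import *
w,s=rep('g')
sc=r.get_image('scene');save('g_s.png',sc['color'][150:290,200:400].repeat(4,0).repeat(4,1))
sd=r.get_image('side');save('g_d.png',sd['color'][120:320,180:390].repeat(3,0).repeat(3,1))
for q in ('shutter_top','paperweight','tumbler','tape_roll','tin','jar'):
  print(q,[np.round(x['position'],3) for x in r.search_frame(q,sc)[:1]],[np.round(x['position'],3) for x in r.search_frame(q,sd)[:1]])
```

```text
t 18.93 tcp [0.4455 0.0542 0.2723] local -0.1152 -0.0114 yaw 0.046 tilt -1.0 F [-0.2 -0.4  1.1] g 0.0005 q7 [-0.69  0.02  0.51  1.96 -0.01  1.16 -0.13]
shutter_top [array([0.6  , 0.129, 0.073])] []
paperweight [array([ 0.506, -0.037,  0.063])] [array([ 0.493, -0.048,  0.07 ])]
tumbler [array([ 0.53 , -0.156,  0.064])] [array([ 0.521, -0.152,  0.052])]
tape_roll [array([ 0.631, -0.158,  0.024])] [array([ 0.617, -0.158,  0.024])]
tin [array([0.612, 0.278, 0.07 ])] [array([0.59 , 0.271, 0.058])]
jar [array([ 0.776, -0.08 ,  0.079])] [array([ 0.749, -0.088,  0.06 ])]
```

View pics/g_s.png

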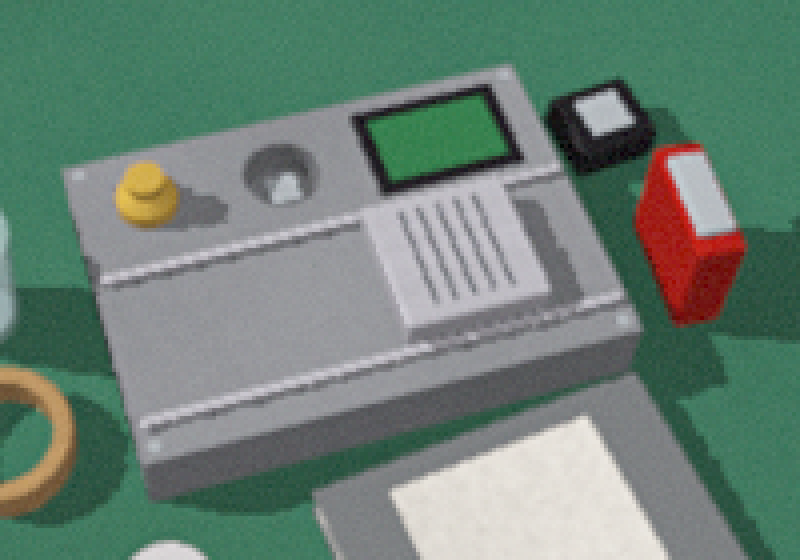

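View pics/g_d.png

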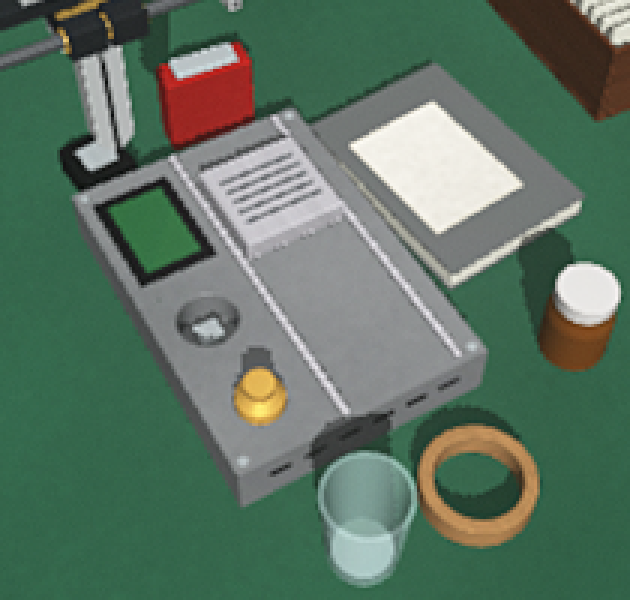

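```bash
python3 -c "
from bench import r
print(r.finish_job())"
```

```text
the job is handed in; nothing more can be done
None
```

The climate recorder's reset is done and the job is handed in, at about 19 s of the 58 s allowed.

- **Opening:** With the fingers shut I pushed the hood aside to about 0.09 m of travel. The wrist picture showed the reset well wholly uncovered.
- **Pressing:** I pressed the reset key to its end stop, with the fingertip at about 28 mm above the table. It stayed there for about 3 s without a break, after which I let it up.
- **Closing:** I pushed the hood back until it stopped. The force rose to about 15 N with no further movement, at the position worked out for home.

**Last checks:** The closing pictures show the hood covering the reset well, past where it started. The paperweight, tumbler, tape roll, tin and jar measured within about 5 mm of where they were. The catalogue, tape measure and test key were judged only by eye and look untouched. One check was incomplete: the network did not find the hood in the side view, so its closed position rests on the scene view, the stop contact and the pictures.

**Pressing force:** While I held the key down, the upward force at the wrist rose to about 45 N. That is well under the 120 N limit. It is above the 40 N set for the arm and gripper body, but here only the fingertips were in contact.

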